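# Find the burr tin by its weight and lift it out over the shelf rail

## Robot

A 7-joint arm with a two-finger parallel gripper is mounted at the origin on the work surface. World frame = base frame: x ahead of the robot, y to its left, z up, the work surface at z = 0. Lengths are in m, angles in rad, forces in N, time in s.
With the tool pointing down it reaches from about 0.4 to 0.85 m from the base axis. Payload 10.4 kg.
Tool frame: the origin (TCP) lies midway between the tips of the shut fingers; the grasp point (between the pads) lies 19 mm behind it (r.grasp_offset is the distance from the TCP to the grasp point, in m); x points along the fingers, y is the direction in which the jaws open and shut, and the axes are right-handed (so a half turn about x gives the same grasp; the last joint's range is limited). The gripper opens to 87 mm and grips with 3 to 60 N. Pads are 19 mm wide; open, the fingers measure 117 mm over their backs; the gripper's body (75 mm by 190 mm) begins 51 mm behind the grasp point.
Start: joints at [1.205, 0.332, -0.065, 1.46, 0.022, 1.35, -0.088], TCP at [0.21, -0.589, 0.223] pointing down, gripper open.
Joint ranges: [-2.6, 2.6], [-0.5, 2.12], [-1.47, 1.34], [0.16, 2.42], [-1.27, 4.41], [0.06, 2.06], [-2.6, 2.6]. Speed limits (rad/s): [2.22, 2.22, 2.79, 2.79, 3.14, 3.14, 3.14].

## Interface

Orientations are given as a unit quaternion [x, y, z, w].
In Python, from bench import r, vision, close_job gives the robot as it stands. The module is installed in compiled form; this text tells all that it offers.
- The arm moves only by the shell command python3 -m pendant 'ROWS' [OPENING] [FORCE]. ROWS is text: rows parted by semicolons, each of 6 numbers parted by spaces: the shift along the tool's x, y, z in units of 0.25 m (1.0 is 0.25 m), then the turn, a rotation vector about the tool's x, y, z in units of 1.5 rad (1.0 is 1.5 rad). A call has 1 to 8 rows; each row is the pose to reach, as a shift and turn from the pose commanded when the call began, along the tool's axes at that moment; what a row does not reach only later rows make up. A row lasts 1/10 s, in which the tool goes at most 50 mm and 8.59 degrees, less where a joint would pass 70% of its speed; a pose out of reach is approached as far as the arm can. A call with a number of a shift or a turn outside -1 to 1 is refused whole. A call with a gripper value outside its range is refused whole. OPENING is the gripper command: -1 is shut, 1 is fully open, values between are in proportion, set as the call begins (- or left out, the last holds). The fingers move at their own pace and stop on an object; FORCE is the grip in N (left out, the last holds). Time passes only in rows, so rows that repeat a pose let the fingers close. It gives the time, the measured TCP pose, the force and the opening at its end, in the units of the state.
- r.read_state(): the state, without advancing time (a new reading comes with each control period).
- vision.camera(name): name is "side" or "top"; returns (picture, depth): 420x560x3 uint8, blue, green, red; 420x560 float32, m along the optical axis (not along the pixel's ray), 0 where there is no reading.
- vision.get_calibration(name): a dict with "camera_matrix" (3x3 intrinsics, pixels), "rvec" (rotation vector, rad) and "tvec" (3), from world to camera coordinates, as OpenCV has them. Camera axes: x right, y down, z forward; pixel columns grow to the right and rows downward; lengths in m; the calibration is good to about 2 mm. A picture is of the moment at which its call begins. get_calibration takes no time and is no camera call.
- close_job(): hands the job in, once; it reports no verdict.
The state is a dict: "time": time; "joint_positions": joint angles; "joint_vel": joint speeds; "joint_torque": joint torques, N m; "ee_pos": TCP position; "eef_rot": TCP orientation; "ft_force": force on the tool from outside, world axes, zero at the start; "torque": the same for the moment, N m; "width": finger opening in m.
Only numpy, scipy, OpenCV 4.12 (cv2) and the standard library are available. Lean on these libraries where they do the work, as an engineer would, in place of code of your own. Each camera call takes 0.05 s, during which the arm holds its last target. There are 200 camera calls.

## Task

One of the three identical closed tins on the low shelf holds the grinder's heavy spare steel burrs; the other two are practically empty. Find the heavy tin by feel, lift it up over the shelf's front rail, draw it forward and set it gently upright on the middle of the round rubber mat, with the other two left standing (or put gently back) on the shelf. Do not drop the tins, tip them over or disturb the jug, portafilter and tamper.

Things in the scene. Friction and masses are not known exactly. Their poses are not given: they have to be found in the camera images.
- shelf: Low wooden shelf fixed on the counter, 140 mm deep (x), 420 mm wide (y), open above. Origin on the counter under its centre; x points from its front (robot side) to its back, y along its width, z up. Its board's top is at z = 100 mm; the low back lip and the 12 mm thick side walls end at z = 145 mm.
- shelf_rail (a point): Middle of the top of the shelf's front retaining rail (two level 8 mm steel rods along the shelf's y), 64 mm in front of the shelf's centre, 145 mm above the counter, 45 mm above the board.
- tin_a_mid (a point): Centre (half-way up) of one of three closed tins of the same look, in a row along the shelf. Upright, 95 mm tall, 55 mm in diameter, 58 mm at the fixed lid (top 35 mm); z is its axis. An empty one weighs 0.12 to 0.18 kg, the burr tin 0.46 to 0.62 kg; which is which changes with every start, whatever the name, and cannot be seen. Loose contents may shift 2 mm inside.
- tin_b_mid (a point): Centre (half-way up) of one of three closed tins of the same look, in a row along the shelf. Upright, 95 mm tall, 55 mm in diameter, 58 mm at the fixed lid (top 35 mm); z is its axis. An empty one weighs 0.12 to 0.18 kg, the burr tin 0.46 to 0.62 kg; which is which changes with every start, whatever the name, and cannot be seen. Loose contents may shift 2 mm inside.
- tin_c_mid (a point): Centre (half-way up) of one of three closed tins of the same look, in a row along the shelf. Upright, 95 mm tall, 55 mm in diameter, 58 mm at the fixed lid (top 35 mm); z is its axis. An empty one weighs 0.12 to 0.18 kg, the burr tin 0.46 to 0.62 kg; which is which changes with every start, whatever the name, and cannot be seen. Loose contents may shift 2 mm inside.
- mat: Fixed round black rubber mat, 120 mm in diameter, 6 mm thick, lying on the counter in front of the shelf. Origin at the centre of its underside, on the counter.
- mat_top (a point): Centre of the mat's top face, 6 mm above the counter.
- jug_mid (a point): Bystander: centre (half-way up) of a steel milk jug with a handle, 80 mm wide, 95 mm tall, standing on the counter to the left of the mat.
- portafilter: Bystander: espresso portafilter lying on the counter to the right of the mat. Origin at the underside of its round 72 mm steel basket, 36 mm tall; a 26 mm thick black handle reaches 150 mm out along its -x.
- tamper_mid (a point): Bystander: centre (half-way up) of a coffee tamper standing on its 56 mm base, 92 mm tall, on the counter to the right of the portafilter.
Things that resemble listed ones, but are neither listed nor needed, are in the scene too. Leave any purple look-alike of the part that bears tin_b_mid alone. Leave any orange look-alike of the part that bears tin_a_mid alone.

How it is judged:
On the way, in this order (a step that is already met when the one before it is completed fails the run):
1. a tin is lifted above the rail, still behind it (((z of tin_a_mid in the frame of shelf above 0.196 m and x of tin_a_mid in the frame of shelf above -0.03 m) or (z of tin_b_mid in the frame of shelf above 0.196 m and x of tin_b_mid in the frame of shelf above -0.03 m) or (z of tin_c_mid in the frame of shelf above 0.196 m and x of tin_c_mid in the frame of shelf above -0.03 m))), for 0.1 s.
2. a tin is drawn forward past the rail at carrying height (((z of tin_a_mid in the frame of shelf above 0.15 m and x of tin_a_mid in the frame of shelf below -0.08 m) or (z of tin_b_mid in the frame of shelf above 0.15 m and x of tin_b_mid in the frame of shelf below -0.08 m) or (z of tin_c_mid in the frame of shelf above 0.15 m and x of tin_c_mid in the frame of shelf below -0.08 m))), for 0.1 s.
At the end, for the whole second after the job is handed in: The heavy tin stands upright (within 0.1 rad) on the mat, its axis within 34 mm of the mat's centre, the mat bearing over 3 N; the other two stand upright on the shelf board behind the rail, within 50 mm of its mid-line front to back and 180 mm of its middle along its width (((horizontal distance between tin_a_mid and mat_top below 0.034 m and height (world z) of tin_a_mid between 0.045 and 0.062 m and angle between each of tin_a_mid, tin_b_mid, tin_c_mid's own z axis and vertical below 0.1 rad and x of tin_b_mid in the frame of shelf between -0.05 and 0.05 m and y of tin_b_mid in the frame of shelf between -0.18 and 0.18 m and height (world z) of tin_b_mid between 0.138 and 0.157 m and x of tin_c_mid in the frame of shelf between -0.05 and 0.05 m and y of tin_c_mid in the frame of shelf between -0.18 and 0.18 m and height (world z) of tin_c_mid between 0.138 and 0.157 m) or (horizontal distance between tin_b_mid and mat_top below 0.034 m and height (world z) of tin_b_mid between 0.045 and 0.062 m and angle between each of tin_b_mid, tin_a_mid, tin_c_mid's own z axis and vertical below 0.1 rad and x of tin_a_mid in the frame of shelf between -0.05 and 0.05 m and y of tin_a_mid in the frame of shelf between -0.18 and 0.18 m and height (world z) of tin_a_mid between 0.138 and 0.157 m and x of tin_c_mid in the frame of shelf between -0.05 and 0.05 m and y of tin_c_mid in the frame of shelf between -0.18 and 0.18 m and height (world z) of tin_c_mid between 0.138 and 0.157 m) or (horizontal distance between tin_c_mid and mat_top below 0.034 m and height (world z) of tin_c_mid between 0.045 and 0.062 m and angle between each of tin_c_mid, tin_a_mid, tin_b_mid's own z axis and vertical below 0.1 rad and x of tin_a_mid in the frame of shelf between -0.05 and 0.05 m and y of tin_a_mid in the frame of shelf between -0.18 and 0.18 m and height (world z) of tin_a_mid between 0.138 and 0.157 m and x of tin_b_mid in the frame of shelf between -0.05 and 0.05 m and y of tin_b_mid in the frame of shelf between -0.18 and 0.18 m and height (world z) of tin_b_mid between 0.138 and 0.157 m)) and contact force between mat and anything else above 3 N); the robot touches nothing.
It fails at once if the jug, portafilter or tamper is moved more than 40 mm (distance of any of jug_mid, portafilter, tamper_mid from where it was at the start of the episode above 0.04 m).
It fails at once if a tin is tipped more than 60 degrees (angle between any of tin_a_mid, tin_b_mid, tin_c_mid's own z axis and vertical above 1.05 rad).
It fails at once if a tin is dropped or slammed down on the mat or counter (over 0.5 m/s close above it) ((height (world z) of tin_a_mid below 0.078 m and linear speed of tin_a above 0.5 m/s) or (height (world z) of tin_b_mid below 0.078 m and linear speed of tin_b above 0.5 m/s) or (height (world z) of tin_c_mid below 0.078 m and linear speed of tin_c above 0.5 m/s)).
It fails at once if a tin is dropped or slammed down on the shelf (over 0.5 m/s close above its board) ((x of tin_a_mid in the frame of shelf above -0.05 m and height (world z) of tin_a_mid below 0.175 m and linear speed of tin_a above 0.5 m/s) or (x of tin_b_mid in the frame of shelf above -0.05 m and height (world z) of tin_b_mid below 0.175 m and linear speed of tin_b above 0.5 m/s) or (x of tin_c_mid in the frame of shelf above -0.05 m and height (world z) of tin_c_mid below 0.175 m and linear speed of tin_c above 0.5 m/s)).
It also fails if it takes over 56 s, if anything falls off the work surface, if the arm or the gripper's body presses on something with over 40 N, if the wrist force passes 120 N, or if a joint passes its speed limit or range.

## Working session

There is one attempt and no reset: what is moved stays moved. The work goes in short steps, Python scripts to look and compute and a shell command to move; the robot and the scene stay as the last step left them, time stands still between calls to the robot, and variables do not carry over. Pictures are saved under pics/ and viewed, about 8 in all and at most 12, crops included, and the job is handed in when it is done.

```bash
mkdir -p pics; python3 - <<'E'
from bench import r, vision
import cv2,numpy as np
for n in("top","side"):
    p,d=vision.camera(n); cv2.imwrite(f"pics/{n}0.png",p); np.savez(f"{n}0.npz",p=p,d=d)
    c=vision.get_calibration(n);R=cv2.Rodrigues(c["rvec"])[0];print(n,-R.T@np.ravel(c["tvec"]),R.round(2).tolist(),c["camera_matrix"])
print(r.read_state())
E
```

```text
top [ 0.44785853 -0.10586412  1.04831933] [[-0.02, -1.0, -0.03], [-0.99, 0.03, -0.13], [0.13, 0.03, -0.99]] [[392.84806067   0.         276.36358684]
 [  0.         392.84806067 210.51533675]
 [  0.           0.           1.        ]]
side [0.25821799 0.57002182 0.9535606 ] [[-0.9, -0.44, -0.01], [-0.32, 0.67, -0.67], [0.3, -0.6, -0.74]] [[427.49730233   0.         285.70349284]
 [  0.         427.49730233 208.05612362]
 [  0.           0.           1.        ]]
{'time': 0.1, 'joint_positions': array([ 1.20539042,  0.33278616, -0.06468824,  1.46084893,  0.02162611,
        1.34990438, -0.08850094]), 'joint_vel': array([ 3.86425904e-04, -1.46158204e-03, -5.05396254e-06, -2.63882870e-03,
        2.23096252e-03, -2.03199689e-03, -7.28511452e-04]), 'joint_torque': array([ 1.93898282e-03, -6.24543071e+01,  2.49696668e-02, -3.90717351e+01,
       -6.14383025e-02,  3.65464669e-02,  5.26970314e-05]), 'ee_pos': array([ 0.20994809, -0.58831763,  0.22185155]), 'eef_rot': array([-0.69663896, -0.12104151,  0.69684953, -0.12018252]), 'ft_force': array([-0.43763089,  0.26589163,  0.256739  ]), 'torque': array([-0.00184329,  0.00350709, -0.01781588]), 'width': 0.08688777700563129}
```

View pics/top0.png

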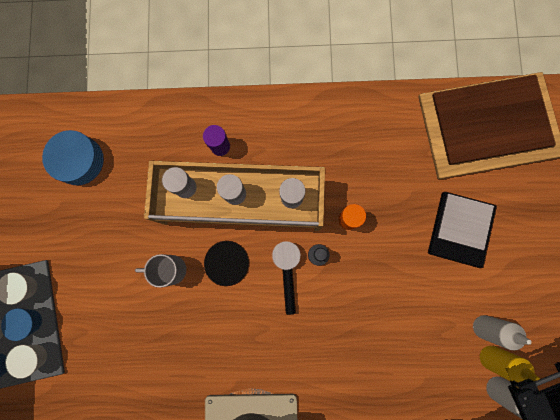

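View pics/side0.png

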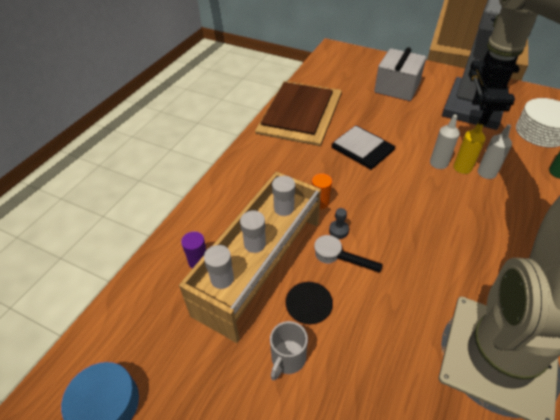

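The top view shows three grey tins in the shelf with tops near (175,180), (230,187) and (292,191). The mat is at (227,263), the jug at (161,271), the portafilter at (286,256) and the tamper at (319,255). In the side view the tins' lids are near (218,258), (253,222) and (284,188).

```bash
cat > h.py <<'E'
import cv2,numpy as np
from bench import r,vision
from scipy.spatial.transform import Rotation as Ro
def cloud(n,d):
    c=vision.get_calibration(n);K=c["camera_matrix"];R=cv2.Rodrigues(c["rvec"])[0];t=np.ravel(c["tvec"])
    v,u=np.indices(d.shape);P=np.stack([(u-K[0,2])*d/K[0,0],(v-K[1,2])*d/K[1,1],d],-1)
    W=(P-t)@R;W[d==0]=np.nan;return W
def tins(n,d,x0=.4,x1=.85,z0=.180,z1=.21,y0=-.25,y1=.25):
    W=cloud(n,d);m=(W[...,2]>z0)&(W[...,2]<z1)&(W[...,0]>x0)&(W[...,0]<x1)&(W[...,1]>y0)&(W[...,1]<y1)
    k,l,s,c=cv2.connectedComponentsWithStats(m.astype(np.uint8))
    for i in range(1,k):
        if s[i,4]>60:
            Q=W[l==i]; (cx,cy),rad=cv2.minEnclosingCircle(Q[:,:2].astype(np.float32)); print(n,"px",c[i].round(),"n",s[i,4],"mean",Q.mean(0).round(4),"circ",round(cx,4),round(cy,4),round(rad,4))
E
python3 - <<'E'
from h import *
for n in("top","side"):
    f=np.load(n+"0.npz");p,d=f["p"],f["d"];W=cloud(n,d);tins(n,d,z0=.187)
    m=(W[...,2]>.137)&(W[...,2]<.152)&(W[...,0]>.4)&(W[...,0]<.85)&(W[...,1]>-.3)&(W[...,1]<.3)
    k,l,s,c=cv2.connectedComponentsWithStats(m.astype(np.uint8),connectivity=8)
    Q=W[m]; print("shelf",cv2.minAreaRect(Q[:,:2].astype(np.float32)),len(Q))
    b=((p.max(2)<45)&(abs(W[...,2]-.006)<.008)).astype(np.uint8)
    k,l,s,c=cv2.connectedComponentsWithStats(b)
    for i in range(1,k):
        if s[i,4]>500:
            Q=W[l==i];print(n,"mat?",c[i],s[i,4],Q.mean(0),cv2.minEnclosingCircle(Q[:,:2].astype(np.float32)))
    tins(n,d,z0=.02,z1=.11,x0=.35,x1=.62,y0=-.25,y1=.25)
E
```

```text
top px [175. 180.] n 522 mean [0.6348 0.1434 0.1938] circ 0.6353 0.1438 0.0292
top px [229. 187.] n 521 mean [0.6147 0.0211 0.1938] circ 0.6157 0.0216 0.029
top px [292. 190.] n 523 mean [ 0.6021 -0.1175  0.1939] circ 0.6026 -0.1176 0.0289
shelf ((0.611266553401947, 0.01728367805480957), (0.42055511474609375, 0.1404905468225479), 85.88530731201172) 2059
top mat? [226.10875161 263.03410553] 1554 [0.44690614 0.05964809 0.00497754] ((0.4471281170845032, 0.060013238340616226), 0.059320054948329926)
top px [239. 206.] n 3632 mean [0.5838 0.013  0.0992] circ 0.5943 0.0186 0.2022
top px [343. 217.] n 113 mean [ 0.5514 -0.244   0.0781] circ 0.5541 -0.2496 0.0216
top px [234. 223.] n 340 mean [0.5427 0.0271 0.0937] circ 0.5411 0.0218 0.2079
top px [287. 264.] n 880 mean [ 0.4409 -0.1003  0.0324] circ 0.4243 -0.1008 0.074
top px [319. 255.] n 339 mean [ 0.4624 -0.1813  0.0505] circ 0.4629 -0.1835 0.0276
top px [163. 270.] n 699 mean [0.4332 0.2084 0.0661] circ 0.4331 0.2067 0.0407
side px [283. 185.] n 325 mean [ 0.602  -0.1132  0.1942] circ 0.6034 -0.1154 0.0303
side px [252. 221.] n 403 mean [0.6151 0.0253 0.1943] circ 0.6174 0.0231 0.0306
side px [217. 257.] n 492 mean [0.6348 0.1478 0.1944] circ 0.6363 0.145 0.0299
shelf ((0.6119719743728638, 0.01886904239654541), (0.4214516878128052, 0.14133377373218536), 86.02588653564453) 1877
side mat? [308.79198876 302.58116655] 1423 [0.44729267 0.06263748 0.00579544] ((0.4485307037830353, 0.0610552616417408), 0.05723731964826584)
side px [267. 271.] n 1376 mean [0.5573 0.0525 0.0817] circ 0.5695 -0.0096 0.2435
side px [261. 251.] n 2061 mean [0.5912 0.0276 0.1001] circ 0.5919 0.0097 0.1909
side px [339. 223.] n 372 mean [ 0.4621 -0.1751  0.0499] circ 0.4649 -0.1807 0.0287
side px [335. 251.] n 739 mean [ 0.4409 -0.0958  0.0323] circ 0.4251 -0.0983 0.0752
side px [288. 345.] n 1126 mean [0.4336 0.2083 0.0649] circ 0.4345 0.2091 0.0409
```

```bash
cat >> h.py <<'E'
Yd=np.array([.0716,.9974,0])   # shelf y
def plan(xyz,s=1):
    """units of shift and turn from the current pose to grasp point xyz, tool down, jaws along shelf y"""
    S=r.read_state();R0=Ro.from_quat(S["eef_rot"]);x=np.array([0,0,-1.]);best=None
    for sg in(1,-1):
        y=sg*Yd;R1=Ro.from_matrix(np.stack([x,y,np.cross(x,y)],1));w=(R0.inv()*R1).as_rotvec()
        if best is None or np.linalg.norm(w)<np.linalg.norm(best):best=w
    tcp=np.array(xyz)+[0,0,-r.grasp_offset]
    print("shift",(R0.inv().apply(tcp-S["ee_pos"])/.25).round(3),"turn",(best/1.5).round(3),"for",xyz)
def st():
    S=r.read_state();R=Ro.from_quat(S["eef_rot"]).as_matrix()
    print(round(S["time"],2),"grasp",(S["ee_pos"]+R[:,0]*-r.grasp_offset).round(4),"f",S["ft_force"].round(2),"w",round(S["width"],4),"axes x",R[:,0].round(3),"y",R[:,1].round(3),"z",R[:,2].round(3),"j",S["joint_positions"].round(2))
E
python3 -c "
from h import *
st();print(r.grasp_offset)
plan([.21,-.588,.36]);plan([.603,-.1175,.30]);plan([.603,-.1175,.178])"
```

```text
0.1 grasp [ 0.21   -0.5883  0.2406] f [-0.44  0.27  0.26] w 0.0869 axes x [-0.001  0.001 -1.   ] y [ 0.336 -0.942 -0.001] z [-0.942 -0.336  0.   ] j [ 1.21  0.33 -0.06  1.46  0.02  1.35 -0.09]
0.0187
shift [-0.478 -0.002 -0.001] turn [0.276 0.    0.001] for [0.21, -0.588, 0.36]
shift [-0.236 -1.245 -2.114] turn [0.276 0.    0.001] for [0.603, -0.1175, 0.3]
shift [ 0.252 -1.245 -2.114] turn [0.276 0.    0.001] for [0.603, -0.1175, 0.178]
```

```bash
python3 -m pendant '-0.18 0 0 0 0 0; -0.36 0 0 0.08 0 0; -0.4 -0.09 -0.15 0.16 0 0; -0.4 -0.18 -0.3 0.24 0 0; -0.4 -0.27 -0.45 0.276 0 0; -0.4 -0.36 -0.6 0.276 0 0; -0.4 -0.45 -0.75 0.276 0 0; -0.4 -0.45 -0.75 0.276 0 0' 1; python3 -c "
from h import *
st()
plan([.603,-.1175,.30]);plan([.603,-.1175,.178])"
```

```text
time: 0.9
ee_pos: [0.3537, -0.4142, 0.3227]
eef_rot: [0.707, -0.021, -0.706, -0.022]
ft_force: [0.3, -0.2, 0.9]
width: 0.0869
0.9 grasp [ 0.3537 -0.4142  0.3414] f [ 0.34 -0.23  0.88] w 0.0869 axes x [ 0.002  0.002 -1.   ] y [-0.062 -0.998 -0.002] z [-0.998  0.062 -0.002] j [ 0.93  0.13 -0.16  1.5   0.02  1.51 -0.87]
shift [ 0.169 -1.246 -0.922] turn [ 0.007 -0.001  0.001] for [0.603, -0.1175, 0.3]
shift [ 0.657 -1.245 -0.921] turn [ 0.007 -0.001  0.001] for [0.603, -0.1175, 0.178]
```

```bash
python3 -m pendant '0 -0.14 -0.1 0 0 0; 0 -0.28 -0.2 0 0 0; 0 -0.42 -0.3 0 0 0; 0 -0.56 -0.4 0 0 0; 0 -0.7 -0.5 0 0 0; 0 -0.84 -0.6 0 0 0; 0 -0.92 -0.68 0 0 0; 0 -0.92 -0.68 0 0 0' >/dev/null; python3 -m pendant '0 -0.1 -0.08 0 0 0; 0.04 -0.2 -0.14 0 0 0; 0.1 -0.28 -0.2 0 0 0; 0.17 -0.32 -0.24 0 0 0; 0.17 -0.32 -0.24 0 0 0;0.17 -0.32 -0.24 0 0 0' >/dev/null; python3 -c "
from h import *
st()
plan([.603,-.117,.178])"
```

```text
2.3 grasp [ 0.5997 -0.1284  0.2984] f [ 0.28 -0.19  0.39] w 0.0871 axes x [-0.001 -0.001 -1.   ] y [-0.072 -0.997  0.001] z [-0.997  0.072  0.001] j [ 0.46  0.32 -0.42  1.38  0.13  1.47 -1.6 ]
shift [ 0.481 -0.047 -0.011] turn [-0.001  0.001 -0.   ] for [0.603, -0.117, 0.178]
```

```bash
python3 -m pendant '0.08 -0.045 -0.012 0 0 0; 0.2 -0.045 -0.012 0 0 0; 0.3 -0.045 -0.012 0 0 0; 0.38 -0.045 -0.012 0 0 0; 0.44 -0.045 -0.012 0 0 0; 0.48 -0.045 -0.012 0 0 0; 0.48 -0.045 -0.012 0 0 0;0.48 -0.045 -0.012 0 0 0' 1 >/dev/null; python3 -c "
from h import *
st()
plan([.603,-.117,.178])"; python3 -m pendant '0 0 0 0 0 0;0 0 0 0 0 0;0 0 0 0 0 0;0 0 0 0 0 0;0 0 0 0 0 0;0 0 0 0 0 0;0 0 0 0 0 0;0 0 0 0 0 0' -1 25; python3 -c "
from h import *
st()"
```

```text
3.1 grasp [ 0.6045 -0.1162  0.1797] f [ 0.7  -1.02  0.21] w 0.0869 axes x [ 0.001 -0.    -1.   ] y [-0.072 -0.997  0.   ] z [-0.997  0.072 -0.001] j [ 0.45  0.38 -0.42  1.55  0.16  1.24 -1.64]
shift [0.007 0.004 0.006] turn [ 0.    -0.001 -0.   ] for [0.603, -0.117, 0.178]
time: 3.9
ee_pos: [0.6042, -0.116, 0.1602]
eef_rot: [0.707, -0.025, -0.707, -0.025]
ft_force: [0.6, -1.0, 2.2]
width: 0.0576
3.9 grasp [ 0.6042 -0.116   0.1789] f [ 0.62 -0.97  2.2 ] w 0.0576 axes x [ 0. -0. -1.] y [-0.071 -0.997  0.   ] z [-0.997  0.071 -0.   ] j [ 0.45  0.38 -0.42  1.55  0.16  1.24 -1.64]
```

Gripped (58 mm). Lift 20 mm, hold, and read several forces.

```bash
python3 -m pendant '-0.02 0 0 0 0 0;-0.04 0 0 0 0 0;-0.06 0 0 0 0 0;-0.08 0 0 0 0 0;-0.08 0 0 0 0 0;-0.08 0 0 0 0 0;-0.08 0 0 0 0 0;-0.08 0 0 0 0 0' |grep force; for i in 1 2 3; do python3 -m pendant '0 0 0 0 0 0'|grep force;done;  python3 -c "
from h import *
st()"
```

```text
ft_force: [0.3, -0.6, -1.5]
ft_force: [0.1, 0.6, -1.9]
ft_force: [-0.0, -0.3, -1.8]
ft_force: [-0.5, -0.9, -1.9]
5.0 grasp [ 0.6041 -0.1158  0.1987] f [-0.54 -0.87 -1.9 ] w 0.0579 axes x [ 0. -0. -1.] y [-0.071 -0.997  0.   ] z [-0.997  0.071 -0.   ] j [ 0.45  0.37 -0.43  1.53  0.16  1.28 -1.64]
```

About 2 N, so this tin is light. I'll put it back, release, rise, and move to the middle tin.

```bash
python3 -m pendant '0.02 0 0 0 0 0;0.04 0 0 0 0 0;0.06 0 0 0 0 0;0.07 0 0 0 0 0;0.08 0 0 0 0 0;0.08 0 0 0 0 0;0.08 0 0 0 0 0' |grep force; python3 -m pendant '0 0 0 0 0 0;0 0 0 0 0 0;0 0 0 0 0 0;0 0 0 0 0 0;0 0 0 0 0 0' 1|grep -E 'force|width';  python3 -m pendant '-0.06 0 0 0 0 0;-0.16 0 0 0 0 0;-0.28 0 0 0 0 0;-0.38 0 0 0 0 0;-0.38 0 0 0 0 0;-0.38 0 0 0 0 0' |grep force; python3 -c "
from h import *
st()
p,d=vision.camera('side');tins('side',d,z0=.187,z1=.2);cv2.imwrite('pics/s1.png',p)
plan([.616,.022,.178])"
```

```text
ft_force: [0.6, -0.1, -0.4]
ft_force: [0.7, -0.1, 0.1]
width: 0.0849
ft_force: [-0.1, -0.1, -1.0]
6.8 grasp [ 0.6044 -0.1158  0.2749] f [-0.13 -0.07 -1.02] w 0.087 axes x [ 0.002 -0.    -1.   ] y [-0.071 -0.997  0.   ] z [-0.997  0.071 -0.002] j [ 0.45  0.33 -0.43  1.42  0.14  1.42 -1.62]
side px [283. 185.] n 327 mean [ 0.602  -0.1123  0.1942] circ 0.6039 -0.1145 0.03
side px [252. 221.] n 410 mean [0.6149 0.0256 0.1942] circ 0.6155 0.0225 0.0301
side px [217. 257.] n 493 mean [0.6349 0.1477 0.1941] circ 0.6376 0.1458 0.0305
shift [ 0.383 -0.553 -0.009] turn [ 0.  0. -0.] for [0.616, 0.022, 0.178]
```

```bash
python3 -m pendant '0 -0.1 0 0 0 0;0 -0.25 0 0 0 0;0 -0.4 -0.005 0 0 0;0 -0.5 -0.009 0 0 0;0 -0.553 -0.009 0 0 0;0 -0.553 -0.009 0 0 0;0 -0.553 -0.009 0 0 0' >/dev/null;  python3 -m pendant '0.1 0 0 0 0 0;0.2 0 0 0 0 0;0.28 0 0 0 0 0;0.34 0 0 0 0 0;0.38 0 0 0 0 0;0.38 0 0 0 0 0;0.38 0 0 0 0 0' >/dev/null; python3 -c "
from h import *
st()
plan([.616,.022,.178])"; python3 -m pendant '0 0 0 0 0 0;0 0 0 0 0 0;0 0 0 0 0 0;0 0 0 0 0 0;0 0 0 0 0 0;0 0 0 0 0 0;0 0 0 0 0 0;0 0 0 0 0 0' -1 25; python3 -m pendant '-0.02 0 0 0 0 0;-0.04 0 0 0 0 0;-0.06 0 0 0 0 0;-0.08 0 0 0 0 0;-0.08 0 0 0 0 0;-0.08 0 0 0 0 0;-0.08 0 0 0 0 0;-0.08 0 0 0 0 0' |grep force; for i in 1 2 3; do python3 -m pendant '0 0 0 0 0 0'|grep force;done;  python3 -c "
from h import *
st()"
```

```text
8.25 grasp [0.6166 0.0216 0.1795] f [ 0.67 -0.35 -0.09] w 0.087 axes x [ 0.001 -0.    -1.   ] y [-0.072 -0.997  0.   ] z [-0.997  0.072 -0.001] j [ 0.27  0.4  -0.49  1.54  0.19  1.25 -1.89]
shift [ 0.006 -0.001  0.003] turn [ 0.    -0.001 -0.   ] for [0.616, 0.022, 0.178]
time: 9.05
ee_pos: [0.6163, 0.0219, 0.1602]
eef_rot: [0.707, -0.025, -0.707, -0.025]
ft_force: [0.5, -0.4, 0.8]
width: 0.0578
ft_force: [0.3, 0.1, -1.6]
ft_force: [-0.7, 0.8, -1.4]
ft_force: [0.1, -0.5, -1.3]
ft_force: [0.3, -0.6, -1.6]
10.15 grasp [0.6162 0.0219 0.1987] f [ 0.26 -0.65 -1.61] w 0.0577 axes x [-0. -0. -1.] y [-0.071 -0.997  0.   ] z [-0.997  0.071  0.   ] j [ 0.27  0.38 -0.49  1.52  0.18  1.28 -1.88]
```

Light too. I'll put it back and go to the left tin, which should be the heavy one.

```bash
python3 -m pendant '0.02 0 0 0 0 0;0.04 0 0 0 0 0;0.06 0 0 0 0 0;0.07 0 0 0 0 0;0.08 0 0 0 0 0;0.08 0 0 0 0 0;0.08 0 0 0 0 0' |grep force; python3 -m pendant '0 0 0 0 0 0;0 0 0 0 0 0;0 0 0 0 0 0;0 0 0 0 0 0;0 0 0 0 0 0' 1|grep -E 'force|width';  python3 -m pendant '-0.06 0 0 0 0 0;-0.16 0 0 0 0 0;-0.28 0 0 0 0 0;-0.38 0 0 0 0 0;-0.38 0 0 0 0 0;-0.38 0 0 0 0 0' |grep force; python3 -c "
from h import *
st()
plan([.636,.1445,.178])"
```

```text
ft_force: [-0.2, 0.7, -0.4]
ft_force: [0.3, -1.3, 0.4]
width: 0.0851
ft_force: [0.1, -1.0, -0.1]
11.95 grasp [0.6164 0.0221 0.2749] f [ 0.06 -0.99 -0.11] w 0.0868 axes x [ 0.002 -0.    -1.   ] y [-0.071 -0.997 -0.   ] z [-0.997  0.071 -0.002] j [ 0.27  0.34 -0.49  1.41  0.16  1.43 -1.86]
shift [ 0.388 -0.494 -0.042] turn [ 0.    -0.001  0.   ] for [0.636, 0.1445, 0.178]
```

```bash
python3 -m pendant '0 -0.1 0 0 0 0;0 -0.25 -0.02 0 0 0;0 -0.38 -0.042 0 0 0;0 -0.46 -0.042 0 0 0;0 -0.494 -0.042 0 0 0;0 -0.494 -0.042 0 0 0;0 -0.494 -0.042 0 0 0' >/dev/null;  python3 -m pendant '0.1 0 0 0 0 0;0.2 0 0 0 0 0;0.28 0 0 0 0 0;0.34 0 0 0 0 0;0.38 0 0 0 0 0;0.38 0 0 0 0 0;0.38 0 0 0 0 0' >/dev/null; python3 -c "
from h import *
st()
plan([.636,.1445,.178])"; python3 -m pendant '0 0 0 0 0 0;0 0 0 0 0 0;0 0 0 0 0 0;0 0 0 0 0 0;0 0 0 0 0 0;0 0 0 0 0 0;0 0 0 0 0 0;0 0 0 0 0 0' -1 40; python3 -m pendant '-0.02 0 0 0 0 0;-0.04 0 0 0 0 0;-0.06 0 0 0 0 0;-0.08 0 0 0 0 0;-0.08 0 0 0 0 0;-0.08 0 0 0 0 0;-0.08 0 0 0 0 0;-0.08 0 0 0 0 0' |grep force; for i in 1 2; do python3 -m pendant '0 0 0 0 0 0'|grep force;done;  python3 -c "
from h import *
st()"
```

```text
13.35 grasp [0.6359 0.1442 0.1795] f [ 0.42  0.9  -0.63] w 0.087 axes x [ 0.001  0.    -1.   ] y [-0.072 -0.997 -0.   ] z [-0.997  0.072 -0.001] j [ 0.09  0.48 -0.52  1.44  0.24  1.28 -2.1 ]
shift [ 0.006 -0.001 -0.   ] turn [ 0.    -0.001  0.   ] for [0.636, 0.1445, 0.178]
time: 14.15
ee_pos: [0.6355, 0.1444, 0.1602]
eef_rot: [0.707, -0.025, -0.707, -0.025]
ft_force: [0.0, -0.0, 1.1]
width: 0.0573
ft_force: [-0.1, -0.5, -5.3]
ft_force: [0.1, -0.3, -5.3]
ft_force: [-0.8, 0.3, -4.9]
15.15 grasp [0.6354 0.1444 0.1986] f [-0.76  0.26 -4.91] w 0.0574 axes x [-0. -0. -1.] y [-0.071 -0.997  0.   ] z [-0.997  0.071  0.   ] j [ 0.09  0.47 -0.53  1.42  0.23  1.32 -2.09]
```

5 N: this is the heavy tin. Lift it over the rail, then draw it forward.

```bash
python3 -m pendant '-0.06 0 0 0 0 0;-0.14 0 0 0 0 0;-0.2 0 0 0 0 0;-0.24 0 0 0 0 0;-0.24 0 0 0 0 0;-0.24 0 0 0 0 0;-0.24 0 0 0 0 0;-0.24 0 0 0 0 0' |grep force; python3 -m pendant '0 0 0.05 0 0 0;0 0 0.13 0 0 0;0 0 0.22 0 0 0;0 0 0.31 0 0 0;0 0 0.4 0 0 0;0 0 0.47 0 0 0;0 0 0.5 0 0 0;0 0 0.5 0 0 0' |grep -E 'force|width'; python3 -c "
from h import *
st()
plan([.4478,.0605,.2586]);plan([.4478,.0605,.0848])"
```

```text
ft_force: [0.0, 0.2, -5.1]
ft_force: [0.8, 0.6, -4.5]
width: 0.0573
16.75 grasp [0.5104 0.1534 0.2589] f [ 0.82  0.62 -4.54] w 0.0573 axes x [ 0.    -0.001 -1.   ] y [-0.071 -0.998  0.   ] z [-0.998  0.071 -0.001] j [ 0.15  0.16 -0.59  1.65  0.09  1.35 -2.09]
shift [0.001 0.388 0.224] turn [ 0.001 -0.    -0.   ] for [0.4478, 0.0605, 0.2586]
shift [0.696 0.388 0.224] turn [ 0.001 -0.    -0.   ] for [0.4478, 0.0605, 0.0848]
```

```bash
python3 -m pendant '0 0 0 0 0 0;0 0.05 0.03 0 0 0;0 0.13 0.08 0 0 0;0 0.22 0.13 0 0 0;0 0.31 0.18 0 0 0;0 0.36 0.21 0 0 0;0 0.388 0.224 0 0 0;0 0.388 0.224 0 0 0' >/dev/null; python3 -m pendant '0.04 0 0 0 0 0;0.12 0 0 0 0 0;0.22 0 0 0 0 0;0.32 0 0 0 0 0;0.42 0 0 0 0 0;0.5 0 0 0 0 0;0.56 0 0 0 0 0;0.6 0 0 0 0 0' |grep -E 'force|width'; python3 -m pendant '0 0 0 0 0 0;0 0 0 0 0 0' >/dev/null; python3 -c "
from h import *
st()
plan([.4478,.0605,.0848])
p,d=vision.camera('side');cv2.imwrite('pics/s2.png',cv2.resize(p[180:420,180:460],None,fx=2,fy=2))"
```

```text
ft_force: [-0.4, 0.3, -5.3]
width: 0.0571
18.55 grasp [0.4484 0.061  0.1089] f [-0.81  0.14 -4.4 ] w 0.0574 axes x [ 0.  0. -1.] y [-0.071 -0.998 -0.   ] z [-0.998  0.071 -0.   ] j [ 0.27  0.12 -0.53  2.03  0.07  1.01 -1.93]
shift [0.097 0.002 0.002] turn [ 0.001 -0.     0.   ] for [0.4478, 0.0605, 0.0848]
```

View pics/s2.png

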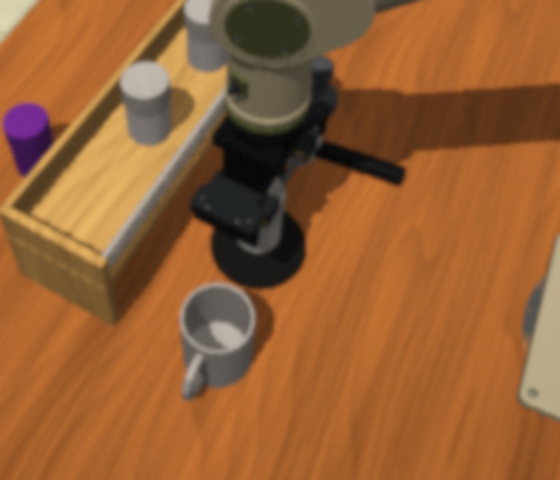

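The held tin (crop pixel 262,235) hangs upright just above the mat's middle. The jug (218,335) is clear, and the middle and right tins are standing on the shelf. Lower it slowly.

```bash
python3 -m pendant '0.02 0 0 0 0 0;0.04 0 0 0 0 0;0.06 0 0 0 0 0;0.075 0 0 0 0 0;0.085 0 0 0 0 0;0.09 0 0 0 0 0;0.09 0 0 0 0 0;0.09 0 0 0 0 0' |grep -E 'force|width';python3 -m pendant '0.004 0 0 0 0 0;0.008 0 0 0 0 0;0.008 0 0 0 0 0;0.008 0 0 0 0 0' |grep -E 'force|width'; python3 -c "
from h import *
st()"
```

```text
ft_force: [-0.8, 0.6, -5.2]
width: 0.0574
ft_force: [-3.5, -1.2, 5.7]
width: 0.0571
19.8 grasp [0.4483 0.0605 0.0847] f [-3.48 -1.22  5.65] w 0.0571 axes x [ 0.001 -0.    -1.   ] y [-0.071 -0.997  0.   ] z [-0.997  0.071 -0.001] j [ 0.26  0.15 -0.52  2.05  0.09  0.96 -1.95]
```

Contact with the mat (+5.7 N). Back off a touch, release, and rise.

```bash
python3 -m pendant '-0.003 0 0 0 0 0;-0.003 0 0 0 0 0;-0.003 0 0 0 0 0' |grep -E 'force'; python3 -m pendant '0 0 0 0 0 0;0 0 0 0 0 0;0 0 0 0 0 0;0 0 0 0 0 0;0 0 0 0 0 0;0 0 0 0 0 0' 1|grep -E 'force|width';  python3 -m pendant '-0.04 0 0 0 0 0;-0.14 0 0 0 0 0;-0.28 0 0 0 0 0;-0.42 0 0 0 0 0;-0.56 0 0 0 0 0;-0.7 0 0 0 0 0;-0.8 0 0 0 0 0;-0.8 0 0 0 0 0' >/dev/null; python3 -m pendant '0 0.1 0 0 0 0;0 0.25 0 0 0 0;0 0.4 0 0 0 0;0 0.55 0 0 0 0;0 0.7 0 0 0 0;0 0.85 0 0 0 0;0 0.95 0 0 0 0;0 0.95 0 0 0 0' >/dev/null; python3 -c "
from h import *
st()
p,d=vision.camera('side');tins('side',d,z0=.187,z1=.2);cv2.imwrite('pics/s3.png',p);tins('side',d,z0=.094,z1=.11,x0=.39,x1=.51,y0=0,y1=.13)
p,d=vision.camera('top');tins('top',d,z0=.187,z1=.2);tins('top',d,z0=.094,z1=.11,x0=.39,x1=.51,y0=0,y1=.13)"
```

```text
ft_force: [0.4, -0.9, -3.8]
ft_force: [0.2, 0.0, 0.7]
width: 0.086
22.3 grasp [ 0.4299 -0.1798  0.2845] f [-0.79  0.36 -0.55] w 0.0868 axes x [-0.001 -0.    -1.   ] y [-0.076 -0.997  0.   ] z [-0.997  0.076  0.001] j [ 0.53 -0.03 -0.23  1.78 -0.01  1.39 -1.34]
side px [283. 185.] n 330 mean [ 0.6024 -0.1123  0.1943] circ 0.6036 -0.1161 0.0313
side px [252. 221.] n 403 mean [0.6152 0.0255 0.1944] circ 0.6169 0.0235 0.0297
side px [309. 282.] n 431 mean [0.4486 0.0636 0.1005] circ 0.45 0.061 0.0306
top px [229. 187.] n 523 mean [0.6149 0.0212 0.1938] circ 0.6158 0.0216 0.0291
top px [292. 190.] n 527 mean [ 0.6022 -0.117   0.194 ] circ 0.6026 -0.1172 0.0288
top px [220. 263.] n 453 mean [0.4481 0.0602 0.0999] circ 0.4481 0.0602 0.029
```

View pics/s3.png

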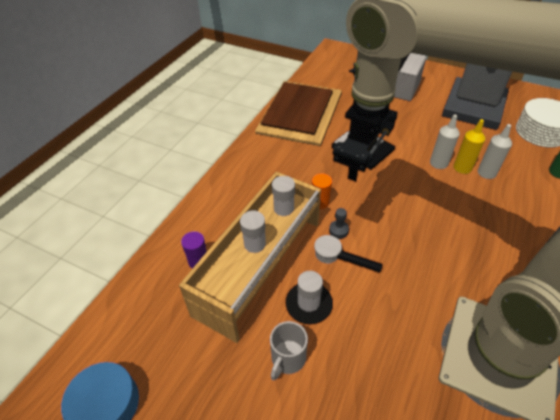

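The heavy tin (309,290) stands upright on the middle of the mat. The other two (253,230; 284,197) stand on the shelf, and the jug, portafilter and tamper are where they were. The arm is clear of everything.

```bash
python3 -c "
from bench import close_job
print(close_job())"
```

```text
the job is handed in; nothing more can be done
None
```

The heavy tin was the left one. It now stands upright on the mat, the other two are on the shelf, and the job is handed in. The last clock reading was 22.3 s of the 56 s allowed; no verdict was reported.

- **Finding it:** I lifted each tin about 20 mm and read the wrist force. The right one read about 1.9 N, the middle one about 1.5 N and the left one about 5 N.
- **Moving it:** I returned the two light tins to where they had stood. The heavy one went up over the rail, forward, and slowly down onto the mat, with a brief contact force of about 6 N.
- **Last checks:** Both cameras put the heavy tin's axis within about 3 mm of the mat's centre, with its top at 0.100 m, as it should be. The light tins are within about 1 mm of their starting places by the top camera (2 mm by the side camera). In the final picture the jug, portafilter and tamper look undisturbed, and the open gripper is well clear. No check failed or disagreed.

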